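Back the coin feeder up one notch

TASK

The feed wheel of the coin feeder has gone one notch too far. With light fingertip pushes and without gripping anything, swing the red pawl fully up out of the wheel, push the wheel backward (clockwise seen from above) by exactly one notch so that the yellow pocket faces the green chute, then swing the pawl back down until it is fully home between the posts again. Do not force the mechanism, and leave the other things on the table where they are.

Things in the scene. Friction and masses are not known exactly. Their poses are not given: they have to be found in the camera images.
- feeder: Coin feeder, fixed: round blue housing 230 mm across with a flat aluminium feed wheel on top. Origin: centre of its underside on the table, on the wheel's axis; z up. A green chute (48 mm wide, 35 mm high) reaches out along its -x axis to 175 mm from the wheel axis. The red pawl stands on its +y side. Its +y axis lies within about 30 degrees of the world's +y
- wheel (a joint): Wheel angle, rad, positive = forward = counter-clockwise from above. Starts near 0 (-0.02 to 0.10, play in the notch). One notch is 45 degrees: one notch back is -0.785. Turns freely with light friction (0.7 N at a post), stays where left. Pawl down: it cannot go more than 0.04 below the notch's value; forward, after about 0.15, a post meets the slope of the nose and resists
- wheel_top (a point): Centre of the wheel's upper face, 44 mm above the table; does not turn (axes as the feeder's). Disc 200 mm across. Eight upright steel posts, 10 mm thick, stand 28 mm above it (tops 72 mm above the table) on a circle of radius 85 mm, 45 degrees apart: at wheel value 0 at 22.5, 67.5, 112.5 ... degrees counter-clockwise from the feeder's +x; they turn with the wheel
- pawl (a joint): Pawl angle, rad: 0 = down, its nose home between two posts; grows as it swings up, to a stop at 0.75; from about 0.55 the nose is clear above the posts. Stiff hinge: stays where left, about 1 N at the lever's top moves it. Pushing the red thumb lever outward (away from the wheel) lifts the nose; pushing it back inward, or pressing down on the raised arm, lowers it
- pawl_hinge (a point): Middle of the pawl's level hinge line (along the feeder's x), 130 mm from the wheel axis on the feeder's +y, 84 mm above the table. From it an arm (46 mm wide, 8 thick, nose below its end) reaches 62 mm level towards the wheel, and a flat thumb lever (44 mm wide, 6 thick, 65 tall) stands straight up at value 0. Dark cheeks on both sides reach 88 mm above the table, 12 mm either side of the line
- lever_top (a point): Middle of the upper end of the red thumb lever, 65 mm from the hinge line (149 mm above the table when the pawl is down)
- marked_pocket (a point): Centre of the yellow pocket, a flat round mark 34 mm across on the wheel's top, 54 mm from the axis; seven like it are dark
- chute_mouth (a point): Fixed point above the inner end of the green chute, 54 mm from the axis along the feeder's -x, 44 mm above the table: the yellow pocket belongs here
- box_blue: Loose blue carton 75 x 170 x 55 mm, bystander; origin at the centre of its underside
- box_orange: Loose orange carton 75 x 170 x 55 mm, bystander; origin at the centre of its underside
- tin: Loose yellow tin, 72 mm across, 110 mm tall, bystander; origin at the centre of its underside
- coin_tube: Loose upright roll of coins, 28 mm across, 70 mm tall, bystander near the feeder; origin at the centre of its underside
- black_box: Loose small black box, foot 55 x 55 mm, 48 mm tall, bystander near the feeder; origin at the centre of its underside
- stapler: Loose black stapler 120 x 32 x 38 mm, bystander near the feeder; origin at the centre of its underside
- book: Loose brown book 220 x 150 x 34 mm, bystander; origin at the centre of its underside
- mug: Loose white mug, 76 mm across, 85 mm tall, bystander; origin at the centre of its underside

How it is judged:
On the way, in this order (a step that is already met when the one before it is completed fails the run):
1. the pawl is lifted clear of the posts (above 0.6 rad) with the wheel still on its starting notch (value of joint pawl above 0.6 rad and value of joint wheel between -0.25 and 0.35 rad), for 0.2 s.
2. with the pawl up, the wheel is pushed back one notch (-0.95 to -0.60 rad) (value of joint pawl above 0.5 rad and value of joint wheel between -0.95 and -0.6 rad), for 0.2 s.
At the end, for the whole second after the job is handed in: The pawl is down (below 0.08 rad) in the next notch: the wheel is at rest between -0.85 and -0.61 rad, one notch behind its start, the yellow pocket at the chute; every other thing within 20 mm of where it began (value of joint pawl below 0.08 rad and value of joint wheel between -0.85 and -0.61 rad and velocity of joint wheel between -0.05 and 0.05 rad/s and distance of each of box_blue, box_orange, tin, coin_tube, black_box, stapler, book, mug from where it was at the start of the episode below 0.02 m); the robot touches nothing.
It fails at once if the wheel is fed forward (value of joint wheel above 0.4 rad).
It fails at once if the wheel is turned back well past one notch (value of joint wheel below -1.2 rad).
It fails at once if the pawl is forced or pinched (over 30 N) (contact force between the fingers and pawl above 30 N).
It fails at once if the wheel is forced or pinched (over 30 N) (contact force between the fingers and wheel above 30 N).
It fails at once if a bystander is lifted, carried or knocked away (distance of any of box_blue, box_orange, tin, coin_tube, black_box, stapler, book, mug from where it was at the start of the episode above 0.03 m).
It also fails if it takes over 67 s, if anything falls off the work surface, if the arm or the gripper's body presses on something with over 40 N, if the wrist force passes 120 N, or if a joint passes its speed limit or range.

ROBOT

A 6-joint arm with a two-finger parallel gripper is mounted at the origin on the work surface. World frame = base frame: x ahead of the robot, y to its left, z up, the work surface at z = 0. Lengths are in m, angles in rad, forces in N, time in s.
With the tool pointing down it reaches from about 0.3 to 0.875 m from the base axis. Payload 4.2 kg.
Tool frame: the origin (TCP) lies at the very end of the fingers, on their centre line; the grasp point (between the pads) lies 19 mm behind it; z points along the fingers, x is the direction in which the jaws open and shut, and the axes are right-handed (so a half turn about z gives the same grasp; the last joint's range is limited). The gripper opens to 85 mm and grips with 20 to 120 N. Pads are 22 mm wide; open, the fingers measure 114 mm over their backs; the gripper's body (76 mm by 85 mm) begins 54 mm behind the grasp point. The pads swing forward as they close: fully open they stand 13 mm farther back than shut.
Start: joints at [1.239, 0.32, 1.565, -0, 1.257, -0.02], TCP at [0.176, 0.547, 0.231] pointing down, gripper open.
Joint ranges: [-3.11, 3.11], [-0.84, 2.01], [0.21, 2.61], [-1.34, 4.49], [0.05, 2.63], [-2.56, 2.56]. Speed limits (rad/s): [2.57, 2.57, 3.14, 3.14, 3.14, 3.14].

INTERFACE

Orientations are given as a rotation vector (axis times angle).
In Python, from workcell import monitor, grab_frame, bot gives the robot as it stands.
- The arm moves only by the tool play_rows, never from a script. Its argument "rows" is a list of rows, each a list of 5 numbers: the shift along the tool's x, y, z in m, then the turn about the tool's z in degrees, then the finger opening in m, from 0 to 0.0854. A call has 1 to 10 rows; each row shifts and turns the commanded pose from where the row before left it, along the tool's axes as they then stand; what a row does not reach is not made up. A row lasts 1/10 s, in which the tool goes at most 50 mm and 8.59 degrees, less where a joint would pass 70% of its speed; a pose out of reach is approached as far as the arm can. A call is refused whole if a number of a shift passes 0.05 or a number of a turn 8.59, either way. A call with a gripper value outside its range is refused whole. The fingers move at their own pace and stop on an object; "grip_force" is the grip in N (left out, the last holds). Time passes only in rows, so rows that do not move let the fingers close. It gives the time, the measured TCP pose, the force and the opening at its end, in the units of the state.
- monitor.get_obs(): the state, without advancing time (a new reading comes with each control period).
- grab_frame(name): name is "side" or "top" or "wrist"; returns a dict with "img" (420x560x3 uint8, red, green, blue), "fovy" (degrees; the focal length in pixels is half the picture's height over the tangent of half this angle, whatever the lens; pixels are square), "cx", "cy" (the principal point, pixels), "k1" (the pictures are not rectified: a ray, as slopes to the right and down, at radius r is drawn at 1 + k1 r^2 times it, then the intrinsics apply), "R" (3x3) and "t" (3): a world point X has camera coordinates R X + t. Camera axes: x right, y down, z forward; pixel columns grow to the right and rows downward; lengths in m; the calibration is good to about 2 mm. A picture is of the moment at which its call begins. There is no depth.
- bot.job_done(): hands the job in, once; it reports no verdict.
The state is a dict: "time": time; "joint_positions": joint angles; "joint_velocities": joint speeds; "joint_torque": joint torques, N m; "ee_pos": TCP position; "ee_rot": TCP orientation; "wrist_force": force on the tool from outside, world axes, zero at the start; "ft_torque": the same for the moment, N m; "gripper_width": finger opening in m.
Only numpy, scipy, OpenCV 4.12 (cv2) and the standard library are available. Lean on these libraries where they do the work, as an engineer would, in place of code of your own. Each camera call takes 0.05 s, during which the arm holds its last target. There are 200 camera calls.

## Working session

There is one attempt and no reset: what is moved stays moved. The work goes in short steps, Python scripts to look and compute and a tool call to move; the robot and the scene stay as the last step left them, time stands still between calls to the robot, and variables do not carry over. Pictures are saved under pics/ and viewed, about 8 in all and at most 12, crops included, and the job is handed in when it is done.

Besides the shell and the picture viewer there is one more tool, called after ">>>" by a JSON object that holds its "fn" and its "kwargs", one argument or row to a line. play_rows: Moves the arm, as the interface text tells. Its arguments: {"type":"object","properties":{"rows":{"type":"array"},"grip_force":{"type":"number"}},"required":["rows"]}

```bash
mkdir -p pics
cat > h.py <<'E'
import numpy as np,cv2
from workcell import monitor,grab_frame,bot
def save(n,f):
    d=grab_frame(n); cv2.imwrite(f'pics/{f}.png',d['img'][:,:,::-1]); np.save(f'pics/{f}.npy',{k:d[k] for k in d if k!='img'},allow_pickle=True); return d
def load(f): return np.load(f'pics/{f}.npy',allow_pickle=True).item()
def foc(d): return 210/np.tan(np.radians(d['fovy'])/2)
def ray(d,u,v,z):
    f=foc(d); K=np.array([[f,0,d['cx']],[0,f,d['cy']],[0,0,1.]])
    s=cv2.undistortPoints(np.array([[[u,v]]],float),K,np.array([d['k1'],0,0,0.]))[0,0]
    R=np.array(d['R']);t=np.array(d['t']); c=-R.T@t; w=R.T@np.array([s[0],s[1],1])
    return c+w*(z-c[2])/w[2]
def proj(d,X):
    f=foc(d);c=np.array(d['R'])@np.array(X)+np.array(d['t']);a=c[:2]/c[2];a=a*(1+d['k1']*(a@a));return a*f+[d['cx'],d['cy']]
E
python3 - <<'E'
from h import *
o=monitor.get_obs();print(o)
a=save('top','top0');b=save('side','side0')
for d in(a,b):print(d['fovy'],d['k1'],-np.array(d['R']).T@d['t'])
cv2.imwrite('pics/both.png',np.hstack([a['img'],b['img']])[:,:,::-1])
E
```

```text
{'time': 0.0, 'joint_positions': array([ 1.23900034e+00,  3.20312790e-01,  1.56567106e+00,  4.09175266e-06,
        1.25741682e+00, -2.00093358e-02]), 'joint_velocities': array([ 1.41494993e-03,  1.98638213e-04, -1.03872476e-03, -2.07944058e-03,
       -2.27939895e-03, -9.51102052e-05]), 'joint_torque': array([ 2.66841620e-03, -4.15530968e+01, -2.34165931e+01,  1.35977293e-04,
        8.37681466e-03,  1.29706550e-05]), 'ee_pos': array([0.1762342 , 0.54682432, 0.23047337]), 'ee_rot': array([ 2.53857588e+00,  1.84898606e+00, -2.33137320e-03]), 'wrist_force': array([-0.83142924,  0.30624529,  0.51527847]), 'ft_torque': array([ 0.02172608, -0.00523473,  0.02314146]), 'gripper_width': 0.08557066373036248}
54.60952631695868 0.014926646810791502 [0.37759278 0.05009012 1.40916235]
51.620793670442055 0.041070020636934414 [ 0.22580767 -1.11232877  0.87970559]
```

View pics/top0.png

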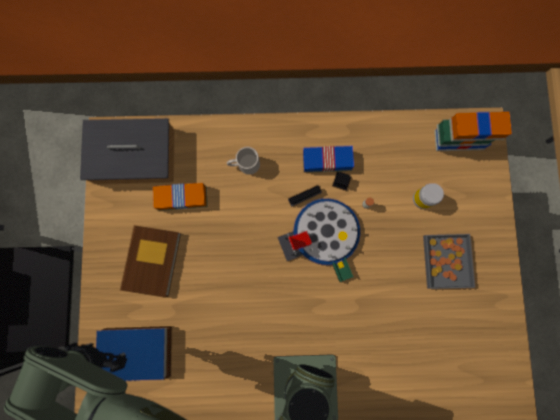

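View pics/side0.png

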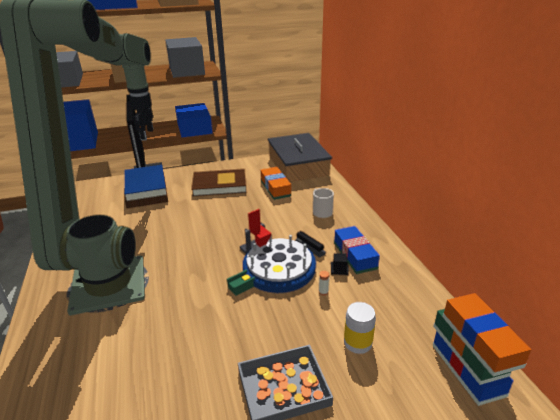

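Run:
```python
from h import *
im=cv2.imread('pics/top0.png')[160:300,265:405]
s=cv2.imread('pics/side0.png')[195:305,220:360]
cv2.imwrite('pics/c1.png',np.vstack([cv2.resize(im,None,fx=4.2,fy=4.2,interpolation=2)]))
d=load('top0')
for n,u,v,z in[('c',327,231,.044),('chute',345,278,.035),('black',342,181,.048),('tube',370,202,.07),('stap',305,195,.038)]:print(n,ray(d,u,v,z))
```

```text
c [ 0.50941287 -0.08806971  0.044     ]
chute [ 0.35145418 -0.1425696   0.035     ]
black [ 0.6792703  -0.14595585  0.048     ]
tube [ 0.60028292 -0.23303233  0.07      ]
stap [ 0.63580473 -0.01829114  0.038     ]
```

View pics/c1.png

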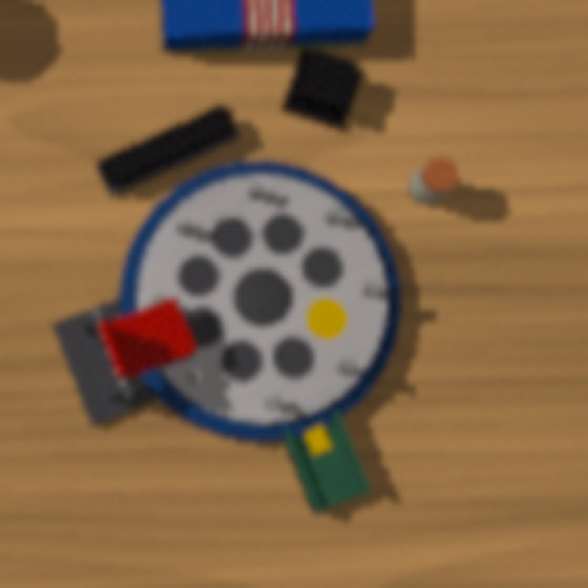

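Run:
```python
from h import *
d=load('top0')
P=lambda u,v,z:ray(d,265+(u+.5)/4.2-.5,160+(v+.5)/4.2-.5,z)
pk=np.array([P(u,v,.044)[:2] for u,v in[(327,319),(293,357),(242,361),(205,327),(199,275),(232,237),(282,234),(322,267)]])
c=pk.mean(0);print(c,P(263,297,.044))
r=pk-c;print(np.hypot(*r.T))
# order clockwise in image from yellow -> angle decreasing
a=np.unwrap(np.arctan2(r[:,1],r[:,0]));print(np.degrees(a))
th=np.mean(a+np.arange(8)*np.pi/4);print('yellow ang',np.degrees(th))
for q in[(320,510),(370,492),(345,502)]:
  e=P(*q,.035)[:2]-c;print(np.hypot(*e),np.degrees(np.arctan2(e[1],e[0])))
```

```text
[ 0.51170749 -0.08876235] [ 0.51164565 -0.08896426  0.044     ]
[0.05422465 0.05357568 0.05417931 0.05247795 0.05400231 0.05420363
 0.05352056 0.05378408]
[-110.63250437 -155.53570491 -200.14316708 -244.10534391 -290.66153569
 -335.10080565 -379.21762358 -424.80213564]
yellow ang -110.02485260160516
0.17438943908077556 -166.95288148381158
0.17597189535101565 -153.05430807648858
0.17461625828355512 -160.07706375274185
```

>>> {"fn": "play_rows", "kwargs": {
  "rows": [
    [0,0,0,7.43,0],
    [0,0,0,7.43,0],
    [0,0,0,7.43,0],
    [0,0,0,7.43,0],
    [0,0,0,7.43,0],
    [0,0,0,7.43,0],
    [0,0,0,7.43,0],
    [0.003,0.02,0,0,0],
    [0.0065,0.04,0,0,0],
    [0.0065,0.04,0,0,0]
  ],
  "grip_force": 20
}}

```text
time: 1.1
ee_pos: [0.2259, 0.4579, 0.2306]
ee_rot: [3.092, 0.551, -0.001]
wrist_force: [0.3, 0.8, 0.2]
gripper_width: 0.0001
```

>>> {"fn": "play_rows", "kwargs": {
  "rows": [
    [0.0065,0.04,0,0,0],
    [0.0065,0.04,0,0,0],
    [0.0065,0.04,0,0,0],
    [0.0065,0.04,0,0,0],
    [0.0065,0.04,0,0,0],
    [0.0065,0.04,0,0,0],
    [0.0065,0.04,0,0,0],
    [0.0065,0.04,0,0,0],
    [0.0065,0.04,0,0,0],
    [0.0065,0.04,0,0,0]
  ]
}}

```text
time: 2.1
ee_pos: [0.4248, 0.1041, 0.2311]
ee_rot: [-3.093, -0.549, 0.0]
wrist_force: [0.2, 0.4, -0.2]
gripper_width: -0.0005
```

>>> {"fn": "play_rows", "kwargs": {
  "rows": [
    [0.0065,0.04,0,0,0],
    [0.003,0.03,0,0,0],
    [0.002,0.014,0,0,0],
    [0,0,0,0,0],
    [0,0,0,0,0]
  ]
}}

```text
time: 2.6
ee_pos: [0.4636, 0.0315, 0.231]
ee_rot: [-3.092, -0.549, 0.002]
wrist_force: [-0.2, 0.1, -0.2]
gripper_width: 0.0003
```

Run:
```python
from h import *
d=save('wrist','w1'); print(-np.array(d['R']).T@d['t'])
y=np.radians(20);c=np.array([.5117,-.0888,0])
R=np.array([[np.cos(y),-np.sin(y),0],[np.sin(y),np.cos(y),0],[0,0,1]])
im=d['img'][:,:,::-1].copy()
for p in[(.022,.127,.149),(-.022,.127,.149),(.022,.133,.149),(-.022,.133,.149),(.023,.068,.088),(-.023,.068,.088),(0,0,.044),(-.175,.024,.035),(-.175,-.024,.035)]:
    q=proj(d,c+R@np.array(p)); print(p,q.round()); cv2.circle(im,tuple(int(i) for i in q),4,(255,0,255),1)
cv2.imwrite('pics/w1o.png',im)
```

```text
[0.436654   0.10471248 0.37291295]
(0.022, 0.127, 0.149) [323. 224.]
(-0.022, 0.127, 0.149) [259. 224.]
(0.022, 0.133, 0.149) [323. 216.]
(-0.022, 0.133, 0.149) [259. 216.]
(0.023, 0.068, 0.088) [315. 262.]
(-0.023, 0.068, 0.088) [264. 262.]
(0, 0, 0.044) [289. 301.]
(-0.175, 0.024, 0.035) [129. 277.]
(-0.175, -0.024, 0.035) [135. 314.]
```

View pics/w1o.png

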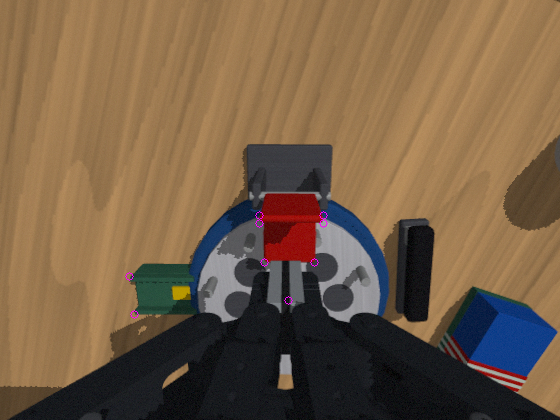

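>>> {"fn": "play_rows", "kwargs": {
  "rows": [
    [0.002,0.0108,0,0,0],
    [0.0023,0.0108,0,0,0],
    [0,0,0.025,0,0],
    [0,0,0.03,0,0],
    [0,0,0.03,0,0],
    [0,0,0.015,0,0],
    [0,0,0.01,0,0],
    [0,0,0,0,0]
  ]
}}

```text
time: 3.45
ee_pos: [0.4753, 0.0118, 0.1203]
ee_rot: [-3.093, -0.549, 0.003]
wrist_force: [0.4, -1.1, 0.2]
gripper_width: 0.0002
```

>>> {"fn": "play_rows", "kwargs": {
  "rows": [
    [0,-0.004,0,0,0],
    [0,-0.004,0,0,0],
    [0,-0.004,0,0,0],
    [0,-0.004,0,0,0],
    [0,-0.004,0,0,0],
    [0,-0.004,0,0,0],
    [0,-0.004,0,0,0],
    [0,-0.004,0,0,0],
    [0,-0.002,0,0,0],
    [0,0,0,0,0]
  ]
}}

```text
time: 4.45
ee_pos: [0.4636, 0.0444, 0.1212]
ee_rot: [-3.093, -0.549, 0.001]
wrist_force: [0.1, -0.3, 0.1]
gripper_width: 0.0001
```

Run:
```python
from h import *
d=save('wrist','w2'); 
o=monitor.get_obs();c=np.array([.5117,-.0888]);y=np.radians(20);e=o['ee_pos'][:2]-c
print(o['ee_pos'],o['wrist_force'],'feeder',e@[np.cos(y),np.sin(y)],e@[-np.sin(y),np.cos(y)])
R=np.array([[np.cos(y),-np.sin(y),0],[np.sin(y),np.cos(y),0],[0,0,1]])
for th in(.5,.55,.6,.65,.7,.75):
  for x in(-.022,.022):print(th,proj(d,np.r_[c,0]+R@np.array([x,.13+.065*np.sin(th),.084+.065*np.cos(th)])).round())
  print(' arm',proj(d,np.r_[c,0]+R@np.array([.023,.13-.062*np.cos(th)-.004*np.sin(th),.084+.062*np.sin(th)+.004*np.cos(th)])).round())
```

```text
[0.46360774 0.04429605 0.12124046] [-0.99656933 -0.01186156  0.44367837] feeder 0.00032958467537252706 0.1415179013484352
0.5 [228. 259.]
0.5 [341. 259.]
 arm [328. 389.]
0.55 [228. 251.]
0.55 [341. 251.]
 arm [328. 391.]
0.6 [229. 242.]
0.6 [341. 243.]
 arm [329. 392.]
0.65 [229. 234.]
0.65 [340. 235.]
 arm [330. 394.]
0.7 [230. 227.]
0.7 [340. 227.]
 arm [330. 394.]
0.75 [230. 219.]
0.75 [339. 219.]
 arm [331. 395.]
```

View pics/w2.png

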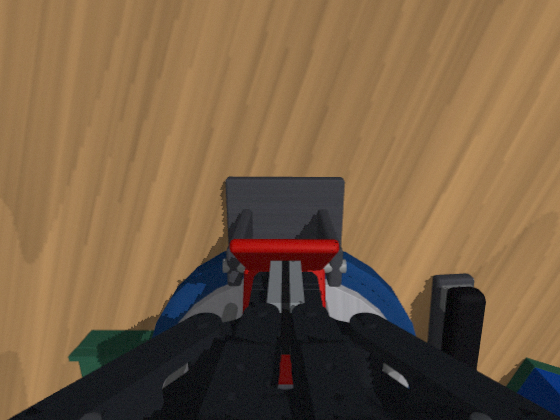

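>>> {"fn": "play_rows", "kwargs": {
  "rows": [
    [0,-0.002,0,0,0],
    [0,-0.002,0,0,0],
    [0,-0.002,0,0,0],
    [0,-0.001,0,0,0],
    [0,0,0,0,0]
  ]
}}

```text
time: 5.0
ee_pos: [0.4615, 0.0507, 0.1213]
ee_rot: [-3.093, -0.549, -0.0]
wrist_force: [0.9, -0.5, -0.0]
gripper_width: 0.0004
```

Run:
```python
from h import *
d=save('wrist','w3'); 
o=monitor.get_obs();c=np.array([.5117,-.0888]);y=np.radians(20);e=o['ee_pos'][:2]-c
print(o['ee_pos'],o['wrist_force'],'feeder',e@[-np.sin(y),np.cos(y)])
R=np.array([[np.cos(y),-np.sin(y),0],[np.sin(y),np.cos(y),0],[0,0,1]])
for th in(.55,.6,.65,.7,.75):
  for x in(-.022,.022):print(th,proj(d,np.r_[c,0]+R@np.array([x,.13+.065*np.sin(th),.084+.065*np.cos(th)])).round())
h=cv2.cvtColor(d['img'],cv2.COLOR_RGB2HSV);m=((h[...,0]<6)|(h[...,0]>174))&(h[...,1]>180)&(h[...,2]>60)
r=np.where(m[:,240:330].sum(1)>50)[0];print('red rows',r.min(),r.max(),[(i,d['img'][i,285].tolist()) for i in range(r.min()-2,r.min()+26,3)])
```

```text
[0.46150993 0.05067728 0.12133534] [-0.64440639 -1.22601051  0.30015086] feeder 0.14823178519676003
0.55 [229. 266.]
0.55 [340. 266.]
0.6 [229. 258.]
0.6 [339. 258.]
0.65 [229. 250.]
0.65 [339. 250.]
0.7 [230. 242.]
0.7 [338. 242.]
0.75 [230. 234.]
0.75 [338. 235.]
red rows 238 269 [(236, [61, 62, 66]), (239, [139, 13, 11]), (242, [164, 24, 19]), (245, [173, 28, 19]), (248, [149, 11, 10]), (251, [96, 5, 2]), (254, [82, 3, 15]), (257, [81, 1, 0]), (260, [61, 2, 5]), (263, [9, 8, 13])]
```

>>> {"fn": "play_rows", "kwargs": {
  "rows": [
    [0,-0.001,0,0,0],
    [0,-0.001,0,0,0],
    [0,0,0,0,0],
    [0,0,0,0,0],
    [0,0.002,0,0,0],
    [0,0.002,0,0,0],
    [0,0,-0.02,0,0],
    [0,0,-0.03,0,0],
    [0,0,-0.02,0,0],
    [0,0,-0.01,0,0]
  ]
}}

```text
time: 6.05
ee_pos: [0.463, 0.0486, 0.2031]
ee_rot: [-3.093, -0.549, -0.005]
wrist_force: [0.1, -0.9, 0.6]
gripper_width: -0.0003
```

>>> {"fn": "play_rows", "kwargs": {
  "rows": [
    [0.014,0.023,0,0,0],
    [0.021,0.035,0,0,0],
    [0.021,0.035,0,0,0],
    [0.021,0.035,0,0,0],
    [0.007,0.0105,0,0,0],
    [0,0,0,-5,0],
    [0,0,0,0,0]
  ]
}}

```text
time: 6.75
ee_pos: [0.5882, -0.0526, 0.2002]
ee_rot: [-3.065, -0.682, 0.003]
wrist_force: [-0.7, -0.1, -0.0]
gripper_width: -0.0002
```

```bash
cat >> h.py <<'E'
c0=np.array([.5117,-.0888]);yw=np.radians(20)
R0=np.array([[np.cos(yw),-np.sin(yw),0],[np.sin(yw),np.cos(yw),0],[0,0,1]])
def W(p): return np.r_[c0,0]+R0@np.array(p)
def wheel(d):
    h=cv2.cvtColor(d['img'],cv2.COLOR_RGB2HSV)
    m=((h[...,0]>20)&(h[...,0]<32)&(h[...,1]>170)&(h[...,2]>70)).astype(np.uint8)
    n,l,s,ce=cv2.connectedComponentsWithStats(m)
    out=[]
    for i in range(1,n):
        if s[i,4]<15: continue
        p=ray(d,*ce[i],.044)[:2]-c0; r=np.hypot(*p)
        if r<.08: out.append((s[i,4],r.round(4),round((np.arctan2(p[1],p[0])-yw-np.radians(225)+np.pi)%(2*np.pi)-np.pi,3)))
    return out
def feed():
    o=monitor.get_obs();e=R0.T[:2,:2]@(o['ee_pos'][:2]-c0);print(o['ee_pos'],o['wrist_force'],'feeder',e.round(4),'r',np.hypot(*e).round(4),'ang',np.degrees(np.arctan2(e[1],e[0])).round(1))
E
python3 - <<'E'
from h import *
feed()
d=save('top','t2');print(wheel(d),wheel(grab_frame('wrist')))
s=save('side','s2')
cv2.imwrite('pics/c2.png',np.hstack([cv2.resize(d['img'][160:300,265:405],None,fx=2.8,fy=2.8),cv2.resize(s['img'][180:320,210:350],None,fx=2.8,fy=2.8)])[:,:,::-1])
E
```

```text
[ 0.58820382 -0.05256714  0.20021294] [-0.66639725 -0.12490282 -0.02652676] feeder [0.0843 0.0079] r 0.0847 ang 5.3
[] [(np.int32(947), np.float64(0.0543), np.float64(0.079))]
```

View pics/c2.png

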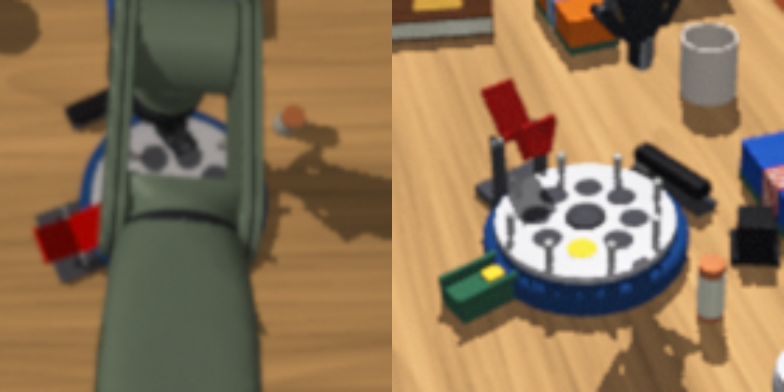

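>>> {"fn": "play_rows", "kwargs": {
  "rows": [
    [0,0,0.03,0,0],
    [0,0,0.04,0,0],
    [0,0,0.03,0,0],
    [0,0,0.02,0,0],
    [0,0,0.015,0,0],
    [0,0,0.01,0,0],
    [0,0,0,0,0]
  ]
}}

```text
time: 7.6
ee_pos: [0.5877, -0.0521, 0.0553]
ee_rot: [-3.065, -0.683, 0.004]
wrist_force: [-0.1, -0.2, -0.2]
gripper_width: 0.0001
```

Run:
```python
from h import *
feed()
print(wheel(save('wrist','w4')),wheel(grab_frame('side')),wheel(grab_frame('top')))
```

```text
[ 0.58772121 -0.05210743  0.0552679 ] [-0.1174004  -0.24525426 -0.20417316] feeder [0.084  0.0085] r 0.0844 ang 5.8
[(np.int32(2668), np.float64(0.0539), np.float64(0.074))] [(np.int32(36), np.float64(0.0578), np.float64(0.083))] []
```

>>> {"fn": "play_rows", "kwargs": {
  "rows": [
    [-0.0001,0.0037,0,2.5,0],
    [-0.0001,0.0037,0,2.5,0],
    [-0.0001,0.0037,0,2.5,0],
    [-0.0001,0.0037,0,2.5,0],
    [-0.0001,0.0037,0,2.5,0],
    [-0.0001,0.0037,0,2.5,0],
    [-0.0001,0.0037,0,2.5,0],
    [-0.0001,0.0037,0,2.5,0],
    [-0.0001,0.0037,0,2.5,0],
    [-0.0001,0.0037,0,2.5,0]
  ]
}}

```text
time: 8.75
ee_pos: [0.5976, -0.0884, 0.0576]
ee_rot: [-3.142, -0.0, -0.005]
wrist_force: [1.3, 0.3, -0.4]
gripper_width: 0.0002
```

>>> {"fn": "play_rows", "kwargs": {
  "rows": [
    [-0.0001,0.0037,0,2.5,0],
    [-0.0001,0.0037,0,2.5,0],
    [-0.0001,0.0037,0,2.5,0],
    [-0.0001,0.0037,0,2.5,0],
    [-0.0001,0.0037,0,2.5,0],
    [-0.0001,0.0037,0,2.5,0],
    [-0.0001,0.003,0,2,0],
    [0,0.0022,0,1.5,0],
    [0,0,0,0,0]
  ]
}}

```text
time: 9.65
ee_pos: [0.5922, -0.1156, 0.0568]
ee_rot: [3.101, -0.502, 0.001]
wrist_force: [-0.7, 0.0, 0.2]
gripper_width: 0.0002
```

Run:
```python
from h import *
feed()
print(wheel(save('wrist','w5')),wheel(grab_frame('side')))
```

```text
[ 0.59220423 -0.11560442  0.05676309] [-0.70239404  0.03374162  0.21812341] feeder [ 0.0665 -0.0527] r 0.0848 ang -38.4
[(np.int32(2546), np.float64(0.0537), np.float64(-0.456))] [(np.int32(27), np.float64(0.0573), np.float64(-0.469))]
```

>>> {"fn": "play_rows", "kwargs": {
  "rows": [
    [-0.0001,0.003,0,2,0],
    [-0.0001,0.003,0,2,0],
    [-0.0001,0.003,0,2,0],
    [-0.0001,0.003,0,2,0],
    [-0.0001,0.003,0,2,0],
    [0,0.0022,0,1.5,0],
    [0,0.0022,0,1.5,0],
    [0,0.0015,0,1,0],
    [0,0,0,0,0],
    [0,0,0,0,0]
  ]
}}

```text
time: 10.75
ee_pos: [0.5828, -0.1342, 0.0561]
ee_rot: [3.017, -0.876, -0.001]
wrist_force: [-0.4, 0.0, -0.3]
gripper_width: 0.0002
```

Run:
```python
from h import *
feed()
print(wheel(save('wrist','w6')),wheel(grab_frame('side')))
```

```text
[ 0.58276791 -0.13415927  0.05614597] [-0.44404203  0.03701934 -0.30182077] feeder [ 0.0513 -0.0669] r 0.0843 ang -52.5
[(np.int32(2562), np.float64(0.0535), np.float64(-0.701))] [(np.int32(23), np.float64(0.0567), np.float64(-0.695))]
```

>>> {"fn": "play_rows", "kwargs": {
  "rows": [
    [0,0.0015,0,1,0],
    [0,0.0015,0,1,0],
    [0,0,0,0,0],
    [0,0,0,0,0],
    [0,-0.003,0,0,0],
    [0,-0.003,0,0,0],
    [0,0,-0.02,0,0],
    [0,0,-0.04,0,0],
    [0,0,-0.05,0,0],
    [0,0,-0.034,0,0]
  ]
}}

```text
time: 11.85
ee_pos: [0.5858, -0.1317, 0.2036]
ee_rot: [-3.001, 0.928, -0.006]
wrist_force: [1.8, -0.0, 0.3]
gripper_width: 0.0002
```

>>> {"fn": "play_rows", "kwargs": {
  "rows": [
    [0,0,0,-7.8,0],
    [0,0,0,-7.8,0],
    [0,0,0,-7.8,0],
    [0,0,0,-7.8,0],
    [0,0,0,-7.8,0],
    [0,0,0,-7.8,0],
    [0,0,0,-7.8,0],
    [0,0,0,0,0]
  ]
}}

```text
time: 12.65
ee_pos: [0.5849, -0.1315, 0.2003]
ee_rot: [-3.093, -0.552, -0.0]
wrist_force: [0.2, 0.0, 0.5]
gripper_width: -0.0
```

Run:
```python
from h import *
feed()
print(monitor.get_obs()['ee_rot'],wheel(save('wrist','w7')),wheel(grab_frame('side')))
```

```text
[ 0.58488183 -0.1314725   0.20028665] [0.21121773 0.00580328 0.46277406] feeder [ 0.0542 -0.0651] r 0.0847 ang -50.2
[-3.09267099e+00 -5.51504367e-01 -3.30794501e-05] [(np.int32(1292), np.float64(0.0543), np.float64(-0.736))] [(np.int32(19), np.float64(0.055), np.float64(-0.743))]
```

>>> {"fn": "play_rows", "kwargs": {
  "rows": [
    [-0.004,-0.019,0,0,0],
    [-0.0077,-0.038,0,0,0],
    [-0.0077,-0.038,0,0,0],
    [-0.0077,-0.038,0,0,0],
    [-0.0077,-0.038,0,0,0],
    [-0.0077,-0.038,0,0,0],
    [-0.0077,-0.038,0,0,0],
    [-0.004,-0.018,0,0,0],
    [0,0,0,0,0],
    [0,0,0,0,0]
  ]
}}

```text
time: 13.75
ee_pos: [0.4426, 0.0982, 0.2005]
ee_rot: [3.092, 0.551, 0.001]
wrist_force: [0.2, -0.0, -0.5]
gripper_width: 0.0002
```

Run:
```python
from h import *
feed();d=save('wrist','w8');im=d['img'][:,:,::-1].copy()
for th in(0,.7):
  for x in(-.022,.022):
    q=proj(d,W([x,.13+.065*np.sin(th),.084+.065*np.cos(th)]));cv2.circle(im,tuple(int(i) for i in q),4,(255,0,255),1)
cv2.imwrite('pics/w8o.png',im)
```

```text
[0.44262134 0.0982366  0.20054853] [ 0.20169298 -0.0256822  -0.50438582] feeder [-0.0009  0.1994] r 0.1994 ang 90.3
```

View pics/w8o.png

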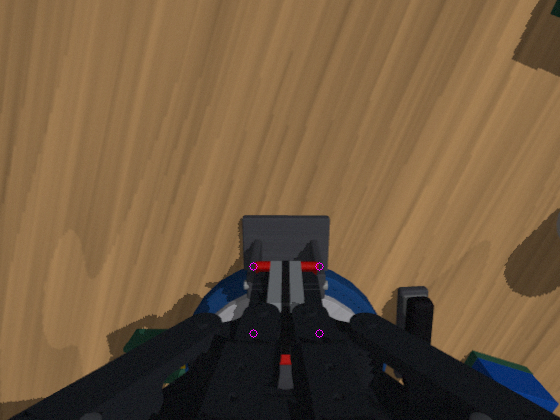

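>>> {"fn": "play_rows", "kwargs": {
  "rows": [
    [0,0,0.025,0,0],
    [0,0,0.03,0,0],
    [0,0,0.02,0,0],
    [0,0,0.01,0,0],
    [0.001,0.005,0,0,0],
    [0,0.005,0,0,0],
    [0,0.005,0,0,0],
    [0,0.005,0,0,0],
    [0,0.005,0,0,0],
    [0,0.005,0,0,0]
  ]
}}

```text
time: 14.8
ee_pos: [0.454, 0.07, 0.1157]
ee_rot: [3.093, 0.552, 0.002]
wrist_force: [-0.7, 1.1, 1.4]
gripper_width: -0.0002
```

>>> {"fn": "play_rows", "kwargs": {
  "rows": [
    [0,0.004,0,0,0],
    [0,0.004,0,0,0],
    [0,0.004,0,0,0],
    [0,0.003,0,0,0],
    [0,0.002,0,0,0],
    [0,0,0,0,0]
  ]
}}

```text
time: 15.4
ee_pos: [0.4596, 0.0542, 0.1152]
ee_rot: [3.093, 0.551, -0.0]
wrist_force: [-0.2, 0.2, 0.6]
gripper_width: -0.0001
```

Run:
```python
from h import *
feed();print(wheel(save('wrist','w9')),wheel(grab_frame('side')))
```

```text
[0.45957548 0.05416721 0.11521823] [-0.22489121  0.23342377  0.60966904] feeder [-1.000e-04  1.522e-01] r 0.1522 ang 90.0
[] [(np.int32(24), np.float64(0.0569), np.float64(-0.756))]
```

>>> {"fn": "play_rows", "kwargs": {
  "rows": [
    [0,0.002,0,0,0],
    [0,0.002,0,0,0],
    [0,0.002,0,0,0],
    [0,0,0,0,0]
  ]
}}

```text
time: 15.9
ee_pos: [0.4617, 0.0486, 0.1153]
ee_rot: [3.093, 0.551, 0.0]
wrist_force: [-0.4, 0.7, -0.8]
gripper_width: 0.0
```

>>> {"fn": "play_rows", "kwargs": {
  "rows": [
    [0,0.001,0,0,0],
    [0,0,0,0,0]
  ]
}}

```text
time: 16.1
ee_pos: [0.462, 0.0478, 0.1153]
ee_rot: [3.093, 0.552, 0.0]
wrist_force: [-0.1, 0.9, -0.6]
gripper_width: 0.0001
```

>>> {"fn": "play_rows", "kwargs": {
  "rows": [
    [0,0.0005,0,0,0],
    [0,0,0,0,0]
  ]
}}

```text
time: 16.3
ee_pos: [0.4621, 0.0474, 0.1153]
ee_rot: [-3.093, -0.552, -0.0]
wrist_force: [0.7, 1.2, 0.1]
gripper_width: 0.0
```

Run:
```python
from h import *
feed();d=save('wrist','w10');im=d['img'][:,:,::-1].copy()
print(monitor.get_obs()['ft_torque'])
for th in(0,.1):
  for x in(-.022,.022):
    q=proj(d,W([x,.13+.065*np.sin(th),.084+.065*np.cos(th)]));print(q);cv2.circle(im,tuple(int(i) for i in q),4,(255,0,255),1)
s=grab_frame('side')['img'][180:320,210:350,::-1];print(wheel(grab_frame('side')))
cv2.imwrite('pics/w10o.png',np.hstack([cv2.resize(im[200:420,170:390],(400,400)),cv2.resize(s,(400,400))]))
```

```text
[0.46214173 0.04740949 0.11532819] [0.68040365 1.1885807  0.12195026] feeder [0.     0.1449] r 0.1449 ang 90.0
[-0.01506755  0.00143188  0.02806033]
[227.6093456  357.20077172]
[342.9037383  357.44202312]
[226.91389123 342.44288733]
[343.72316347 342.69875265]
[(np.int32(27), np.float64(0.0571), np.float64(-0.758))]
```

View pics/w10o.png

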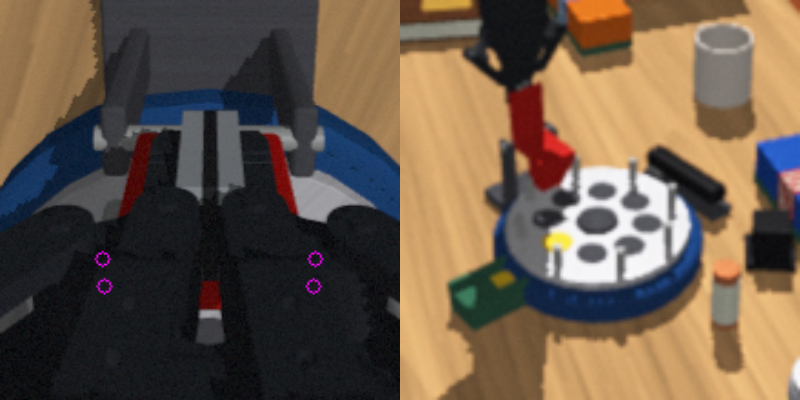

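>>> {"fn": "play_rows", "kwargs": {
  "rows": [
    [0,0.0005,0,0,0],
    [0,0.0005,0,0,0],
    [0,0,0,0,0]
  ]
}}

```text
time: 16.75
ee_pos: [0.4625, 0.0465, 0.1153]
ee_rot: [-3.093, -0.552, -0.0]
wrist_force: [-0.0, 0.6, -0.2]
gripper_width: -0.0002
```

>>> {"fn": "play_rows", "kwargs": {
  "rows": [
    [0,0.0005,0,0,0],
    [0,0.0005,0,0,0],
    [0,0,0,0,0]
  ]
}}

```text
time: 17.05
ee_pos: [0.4627, 0.0459, 0.1153]
ee_rot: [-3.092, -0.551, 0.0]
wrist_force: [-1.2, 4.2, 0.3]
gripper_width: -0.0001
```

>>> {"fn": "play_rows", "kwargs": {
  "rows": [
    [0,0.0005,0,0,0],
    [0,0,0,0,0]
  ]
}}

```text
time: 17.25
ee_pos: [0.4627, 0.0459, 0.1153]
ee_rot: [-3.091, -0.55, 0.0]
wrist_force: [-1.1, 5.6, 2.3]
gripper_width: 0.0001
```

>>> {"fn": "play_rows", "kwargs": {
  "rows": [
    [0,-0.004,0,0,0],
    [0,-0.01,0,0,0],
    [0,-0.01,-0.02,0,0],
    [0,-0.01,-0.04,0,0],
    [0,-0.03,-0.04,0,0],
    [0,-0.03,-0.01,0,0],
    [0,0,0,0,0],
    [0,0,0,0,0]
  ]
}}

```text
time: 18.05
ee_pos: [0.43, 0.1336, 0.2252]
ee_rot: [3.091, 0.555, 0.0]
wrist_force: [-0.4, 0.2, 0.8]
gripper_width: -0.0001
```

Run:
```python
from h import *
feed();d=save('wrist','w11');s=save('side','s11');t=save('top','t11');print(wheel(d),wheel(s),wheel(t))
im=d['img'][:,:,::-1].copy();sm=s['img'][:,:,::-1].copy()
for x in(-.022,.022):
  q=proj(d,W([x,.13,.149]));print(q);cv2.circle(im,tuple(int(i) for i in q),3,(255,0,255),1)
  q=proj(s,W([x,.127,.149]));cv2.circle(sm,tuple(int(i) for i in q),1,(255,0,255),-1)
  q=proj(s,W([x,.068,.088]));cv2.circle(sm,tuple(int(i) for i in q),1,(255,255,0),-1)
cv2.imwrite('pics/f.png',np.hstack([cv2.resize(im[150:420,150:420],(400,400)),cv2.resize(sm[180:320,210:350],(400,400))]))
```

```text
[0.43003063 0.1335618  0.22520717] [-0.39508997  0.23578131  0.80617705] feeder [-0.0007  0.2369] r 0.2369 ang 90.2
[] [(np.int32(26), np.float64(0.0551), np.float64(-0.734))] [(np.int32(62), np.float64(0.0535), np.float64(-0.744))]
[256.54051225 354.12311958]
[313.89108359 354.33918611]
```

View pics/f.png

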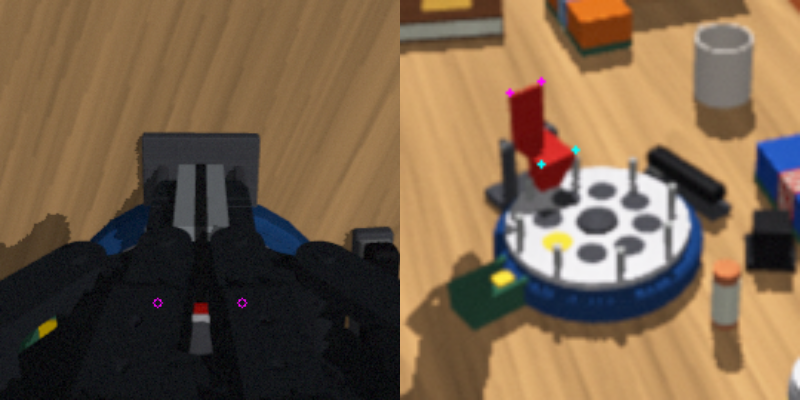

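```bash
python3 -c "
from workcell import bot
print(bot.job_done())"
```

```text
the job is handed in; nothing more can be done
None
```

The job is done and handed in at about 18 s of robot time: the pawl is home and the wheel is one notch back, with the yellow pocket at the chute. The hand-in reported no verdict.

- **Lifting the pawl:** with the fingers closed, I pushed the lever outward to about 0.7 rad. The wheel still read 0.08 afterwards.
- **Turning the wheel:** I pushed one post clockwise along its arc until the wheel read −0.74.
- **Lowering the pawl:** I pushed the lever back inward until it stopped moving, at about 5.6 N on the wrist.

**Last checks:**
- The wheel read −0.744 in the top camera and −0.734 in the side camera.
- The lever and arm lay on the outline expected for pawl 0 in the side picture.
- The arm was clear of everything.
- Wrist force stayed within about 6 N at every reading I took.
- While the gripper stood by the lever, the side camera read the wheel at about −0.757, probably because the patch is so small there. The top-camera reading settled it.
- I checked the bystanders only by eye, in the pictures. The ones in view looked unmoved, and I measured no distances. The arm touched nothing but the lever and the post.

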